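# Gauge the dry-bath tube inserts and weed out the tight one

## Robot

A 6-joint arm with a two-finger parallel gripper is mounted at the origin on the work surface. World frame = base frame: x ahead of the robot, y to its left, z up, the work surface at z = 0. Lengths are in m, angles in rad, forces in N, time in s.
With the tool pointing down it reaches from about 0.4 to 0.825 m from the base axis. Payload 7 kg.
Tool frame: the origin (TCP) lies midway between the tips of the shut fingers; the grasp point (between the pads) lies manip.grip_depth behind it (manip.grip_depth is the distance from the TCP to the grasp point, in m); x points along the fingers, y is the direction in which the jaws open and shut, and the axes are right-handed (so a half turn about x gives the same grasp; the last joint's range is limited). The gripper opens to 88 mm and grips with 3 to 60 N. Pads are 19 mm wide; open, the fingers measure 130 mm over their backs; the gripper's body (78 mm by 193 mm) begins 47 mm behind the grasp point.
Start: joints at [1.504, 0.359, 0.012, 0, -1.224, -0.288], TCP at [0.235, 0.633, 0.227] pointing down, gripper open.
Joint ranges: [-3.07, 3.07], [-1.43, 2.12], [-1.02, 1.25], [-3.03, 1.67], [-3.05, -0], [-3.03, 3.03]. Speed limits (rad/s): [2.39, 2.39, 3.01, 3.14, 3.14, 3.14].

## Interface

Orientations are given as [roll, pitch, yaw] about the fixed x, y, z axes, in that order (R = Rz(yaw) Ry(pitch) Rx(roll)).
In Python, from workcell import readout, imaging, manip gives the robot as it stands.
- The arm moves only by the shell command python3 -m creep 'ROWS'. ROWS is a JSON object of lists of equal length, an entry for each row: "slide": the shift along the tool's x, y, z each as a share of 0.08 m, from -1 to 1, a list of three; "dr": the turn, a rotation vector about the tool's x, y, z each as a share of 0.15 rad, from -1 to 1, a list of three; "fingers": the closure in counts, from 0 (fully open) to 255 (shut). A call has 1 to 12 rows; each row shifts and turns the commanded pose from where the row before left it, along the tool's axes as they then stand; what a row does not reach is not made up. A row lasts 1/8 s, in which the tool goes at most 62.5 mm and 10.7 degrees, less where a joint would pass 70% of its speed; a pose out of reach is approached as far as the arm can. A call with a number of a shift or a turn outside -1 to 1 is refused whole. A call with a gripper value outside its range is refused whole. The fingers move at their own pace and stop on an object; the grip force is fixed at half the most. Time passes only in rows, so rows that do not move let the fingers close. It gives the time, the measured TCP pose, the force and the opening at its end, in the units of the state.
- readout.read_state(): the state, without advancing time (a new reading comes with each control period).
- imaging.camera(name): name is "scene" or "top"; returns the picture (400x640x3 uint8, red, green, blue); there is no depth.
- imaging.camera_info(name): a dict with "vfov" (degrees; the focal length in pixels is half the picture's height over the tangent of half this angle, whatever the lens; pixels are square), "cx", "cy" (the principal point, pixels), "k1" (the pictures are not rectified: a ray, as slopes to the right and down, at radius r is drawn at 1 + k1 r^2 times it, then the intrinsics apply), "world_to_cam" (4x4, takes a point from world to camera coordinates). Camera axes: x right, y up, looking along -z (the intrinsics and any distortion apply to the point x, -y, -z); pixel columns grow to the right and rows downward; lengths in m; the calibration is good to about 2 mm. A picture is of the moment at which its call begins. camera_info takes no time and is no camera call.
- manip.finish_job(): hands the job in, once; it reports no verdict.
The state is a dict: "clock": time; "qpos": joint angles; "dq": joint speeds; "joint_torque": joint torques, N m; "tool_pos": TCP position; "orientation": TCP orientation; "wrist_force": force on the tool from outside, world axes, zero at the start; "torque": the same for the moment, N m; "grip_width": finger opening in m.
Only numpy, scipy, OpenCV 4.12 (cv2) and the standard library are available. Lean on these libraries where they do the work, as an engineer would, in place of code of your own. Each camera call takes 0.05 s, during which the arm holds its last target. There are 200 camera calls.

## Task

Take the pin gauge from its stand and try it in the wells of the three tube inserts on the sloping rack, one after another from the robot's left to its right, pushing it straight in as far as it goes: in a good well it goes in up to its collar, in the one tight well it stops just inside the mouth. Put the gauge back in its stand, and set the tight insert down flat in the empty tray with its well facing up, lowering it in rather than dropping it. Leave the two good inserts in their pockets and do not disturb the jar, the tip box or the dish.

Things in the scene. Friction and masses are not known exactly. Their poses are not given: they have to be found in the camera images.
- gauge: pin gauge, 0.11 kg steel, upright in its stand, pin down. Origin: centre of the pin's free end; z runs up the pin to the handle. Pin: 10 mm thick, 34 mm long, the last 4 mm tapering to a 6 mm flat nose. Collar: 30 mm disc from z = 34 to 40 mm. Handle: square bar 22 x 22 mm from z = 40 to 100 mm, its flats facing along x and y (grip it there)
- stand: fixed grey block 70 x 70 x 50 mm with an upright blind hole, 16 mm wide and 40 mm deep, in the middle of its top. Origin: centre of its underside, z up. The gauge hangs in it by its collar, so that the pin's end is 16 mm above the bench. Stand and tray lie on opposite sides of the rack and may be swapped
- tray: fixed white open tray 150 x 150 mm outside, 25 mm high, walls and floor 4 mm thick, empty. Origin: centre of its underside, z up, x and y along its sides
- rack: fixed grey rack 340 mm long with a board sloping 30 degrees, falling away from the robot. Origin: centre of its underside; z up, x away from the robot, y along its length to the robot's left. Three pockets 105 mm apart, each with side rails 6 mm high (3 mm of play); the inserts lean on a 10 mm lip along the low edge
- pocket_left (a point): the pocket on the robot's left (+y): the point on the sloping board, 40 mm above the bench, on which the middle of an insert's underside rests
- pocket_middle (a point): the same point of the middle pocket
- pocket_right (a point): the same point of the pocket on the robot's right (-y)
- insert_a: aluminium tube insert 44 x 44 x 45 mm, about 0.2 kg, loose in one of the pockets, unknown whether good or tight. Origin: centre of its underside; z runs up along its well to the open face; x and y are square to its sides. At the start z leans 30 degrees from vertical, away from the robot, and y runs along the rack; grip it across its y sides (44 mm)
- insert_b: another insert, same outside as insert_a. Each well opens at the centre of the face (z = 45 mm) with a mouth 16 mm wide and 8 mm deep; below it a good well is 13 mm wide, to 40 mm below the face, the tight one only 5 mm wide
- insert_c: another insert, same outside as insert_a. Exactly one of the three is tight; its pocket varies: find it with the gauge
- jar: bystander: brown glass jar with a white cap, 60 mm wide, 85 mm high; origin at the centre of its underside
- tip_box: bystander: closed blue pipette-tip box 85 x 120 x 55 mm; origin at the centre of its underside
- dish: bystander: clear covered dish, 62 mm wide, 15 mm high, lying between the robot and the rack; origin at the centre of its underside
There are look-alikes about, which are no part of the job. Several things have the shape of the gauge; the one meant has the colours described above.

How it is judged:
On the way, in this order (a step that is already met when the one before it is completed fails the run):
1. the gauge pin is tried in the insert in the left pocket: straight in along the well, as far as that well lets it go (to within 4 mm of its stop) (((distance between insert_a and pocket_left below 0.02 m and x of gauge in the frame of insert_a between -0.006 and 0.006 m and y of gauge in the frame of insert_a between -0.006 and 0.006 m and z of gauge in the frame of insert_a below 0.015 m and angle between the z axis of gauge and the z axis of insert_a, either way round below 0.25 rad) or (distance between insert_b and pocket_left below 0.02 m and x of gauge in the frame of insert_b between -0.006 and 0.006 m and y of gauge in the frame of insert_b between -0.006 and 0.006 m and z of gauge in the frame of insert_b below 0.015 m and angle between the z axis of gauge and the z axis of insert_b, either way round below 0.25 rad) or (distance between insert_c and pocket_left below 0.02 m and x of gauge in the frame of insert_c between -0.006 and 0.006 m and y of gauge in the frame of insert_c between -0.006 and 0.006 m and z of gauge in the frame of insert_c below 0.041 m and angle between the z axis of gauge and the z axis of insert_c, either way round below 0.25 rad))), for 0.1 s.
2. the gauge pin is tried in the insert in the middle pocket: straight in along the well, as far as that well lets it go (to within 4 mm of its stop) (((distance between insert_a and pocket_middle below 0.02 m and x of gauge in the frame of insert_a between -0.006 and 0.006 m and y of gauge in the frame of insert_a between -0.006 and 0.006 m and z of gauge in the frame of insert_a below 0.015 m and angle between the z axis of gauge and the z axis of insert_a, either way round below 0.25 rad) or (distance between insert_b and pocket_middle below 0.02 m and x of gauge in the frame of insert_b between -0.006 and 0.006 m and y of gauge in the frame of insert_b between -0.006 and 0.006 m and z of gauge in the frame of insert_b below 0.015 m and angle between the z axis of gauge and the z axis of insert_b, either way round below 0.25 rad) or (distance between insert_c and pocket_middle below 0.02 m and x of gauge in the frame of insert_c between -0.006 and 0.006 m and y of gauge in the frame of insert_c between -0.006 and 0.006 m and z of gauge in the frame of insert_c below 0.041 m and angle between the z axis of gauge and the z axis of insert_c, either way round below 0.25 rad))), for 0.1 s.
3. the gauge pin is tried in the insert in the right pocket: straight in along the well, as far as that well lets it go (to within 4 mm of its stop) (((distance between insert_a and pocket_right below 0.02 m and x of gauge in the frame of insert_a between -0.006 and 0.006 m and y of gauge in the frame of insert_a between -0.006 and 0.006 m and z of gauge in the frame of insert_a below 0.015 m and angle between the z axis of gauge and the z axis of insert_a, either way round below 0.25 rad) or (distance between insert_b and pocket_right below 0.02 m and x of gauge in the frame of insert_b between -0.006 and 0.006 m and y of gauge in the frame of insert_b between -0.006 and 0.006 m and z of gauge in the frame of insert_b below 0.015 m and angle between the z axis of gauge and the z axis of insert_b, either way round below 0.25 rad) or (distance between insert_c and pocket_right below 0.02 m and x of gauge in the frame of insert_c between -0.006 and 0.006 m and y of gauge in the frame of insert_c between -0.006 and 0.006 m and z of gauge in the frame of insert_c below 0.041 m and angle between the z axis of gauge and the z axis of insert_c, either way round below 0.25 rad))), for 0.1 s.
At the end, for the whole second after the job is handed in: the tight insert stands flat on the tray's floor, well up (within 6 degrees), at rest; the two good inserts are in their own pockets within 12 mm of where they were; the gauge hangs upright in its stand with its collar on the stand's top (within 6 mm) (x of insert_c in the frame of tray between -0.058 and 0.058 m and y of insert_c in the frame of tray between -0.058 and 0.058 m and z of insert_c in the frame of tray below 0.01 m and angle between each of insert_c, gauge's own z axis and vertical below 0.1 rad and linear speed of each of insert_c, gauge below 0.02 m/s and distance of each of insert_a, insert_b from where it was at the start of the episode below 0.012 m and horizontal distance between gauge and stand below 0.008 m and height (world z) of gauge below 0.022 m); the robot touches nothing.
It fails at once if the tight insert is let go above the tray, its underside more than 25 mm over the bench (dropped) (x of insert_c in the frame of tray between -0.09 and 0.09 m and y of insert_c in the frame of tray between -0.09 and 0.09 m and z of insert_c in the frame of tray above 0.025 m and contact force between the fingers and insert_c below 0.05 N).
It fails at once if the jar, the tip box or the dish is moved by more than 25 mm (distance of any of jar, tip_box, dish from where it was at the start of the episode above 0.025 m).
It also fails if it takes over 72 s, if anything falls off the work surface, if the arm or the gripper's body presses on something with over 40 N, if the wrist force passes 120 N, or if a joint passes its speed limit or range.

## Working session

There is one attempt and no reset: what is moved stays moved. The work goes in short steps, Python scripts to look and compute and a shell command to move; the robot and the scene stay as the last step left them, time stands still between calls to the robot, and variables do not carry over. Pictures are saved under pics/ and viewed, about 8 in all and at most 12, crops included, and the job is handed in when it is done.

```bash
ls; mkdir -p pics; python3 - <<'E'
from workcell import readout, imaging, manip
import cv2
for n in ("scene","top"):
    cv2.imwrite(f"pics/{n}0.png",cv2.cvtColor(imaging.camera(n),cv2.COLOR_RGB2BGR))
    print(n,imaging.camera_info(n))
print(readout.read_state(),manip.grip_depth,dir(manip))
E
```

```text
pics
scene {'vfov': 57.943975682801586, 'cx': 322.84769283011474, 'cy': 200.84725133168263, 'k1': 0.001080783095160581, 'world_to_cam': array([[-0.185451  ,  0.98265209,  0.00167034,  0.12946643],
       [-0.7866043 , -0.14947024,  0.59909291,  0.42295923],
       [ 0.58894957,  0.10978849,  0.80067777, -1.17678754],
       [ 0.        ,  0.        ,  0.        ,  1.        ]])}
top {'vfov': 54.382800113617506, 'cx': 316.447223513491, 'cy': 194.5338092888484, 'k1': -0.06863376853280097, 'world_to_cam': array([[ 0.03081969, -0.9995217 , -0.00255328, -0.05907946],
       [ 0.99580079,  0.03048445,  0.08632197, -0.54779023],
       [-0.08620285, -0.00520297,  0.99626402, -1.15309749],
       [ 0.        ,  0.        ,  0.        ,  1.        ]])}
{'clock': 0.1, 'qpos': array([ 1.50405774e+00,  3.59290914e-01,  1.11453349e-02, -2.88181914e-04,
       -1.22410189e+00, -2.88097073e-01]), 'dq': array([ 0.00104754, -0.00173428,  0.00228025,  0.0026862 ,  0.00050118,
        0.00045932]), 'joint_torque': array([-1.49309024e-03, -5.84162378e+01,  2.93753082e+01,  7.01547459e+00,
        1.01895374e-02, -5.11846156e-05]), 'tool_pos': array([0.23440183, 0.63252476, 0.22573355]), 'orientation': array([ 1.67434368,  1.5693201 , -1.82218276]), 'wrist_force': array([ 0.16952527,  0.24686359, -0.35006369]), 'torque': array([-0.04346794, -0.05160984, -0.000205  ]), 'grip_width': 0.08731922087619633} 0.0188 ['Unreachable', '__class__', '__delattr__', '__dict__', '__dir__', '__doc__', '__eq__', '__format__', '__ge__', '__getattribute__', '__getstate__', '__gt__', '__hash__', '__init__', '__init_subclass__', '__le__', '__lt__', '__module__', '__ne__', '__new__', '__reduce__', '__reduce_ex__', '__repr__', '__setattr__', '__sizeof__', '__str__', '__subclasshook__', '__weakref__', 'finish_job', 'grip_depth']
```

View pics/scene0.png

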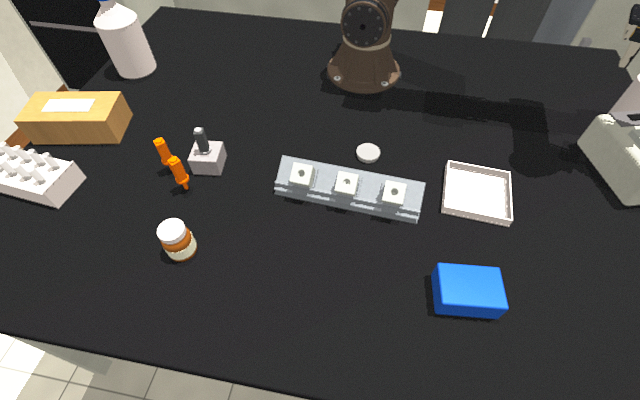

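View pics/top0.png

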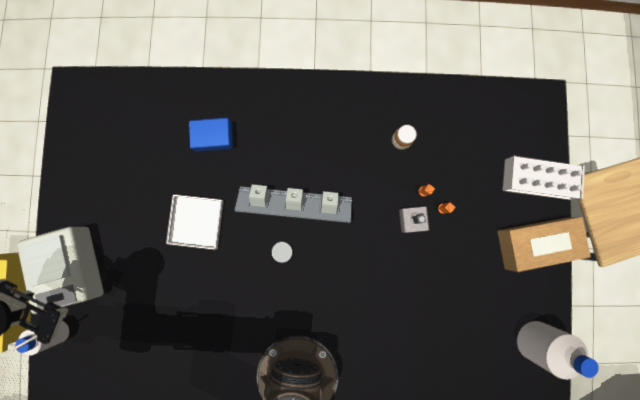

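Scene: the grey steel gauge is at (202,140) in its stand at (207,158). The look-alikes are two orange gauges at (163,152) and (179,172). By description I choose the grey one. In the top view it is at (418,217), and the orange ones are at (427,190) and (446,208). The rack is at (350,188) in scene and (294,204) in top, and the tray is on the robot's left. Next: close crops.

```bash
cat > h.py <<'E'
import numpy as np, cv2
from scipy.optimize import least_squares
from scipy.spatial.transform import Rotation as R
from workcell import readout, imaging, manip
I={n:imaging.camera_info(n) for n in("scene","top")}
def proj(n,P):
    i=I[n];P=np.atleast_2d(P);c=P@i["world_to_cam"][:3,:3].T+i["world_to_cam"][:3,3]
    s=np.c_[c[:,0],-c[:,1]]/-c[:,2:];s=s*(1+i["k1"]*(s**2).sum(1,keepdims=True))
    return s*200/np.tan(np.radians(i["vfov"]/2))+[i["cx"],i["cy"]]
def tri(us,ut):
    r=least_squares(lambda p:np.r_[proj("scene",p)[0]-us,proj("top",p)[0]-ut],[.5,0,.05]);return r.x,np.abs(r.fun).max()
def atz(n,u,z):
    r=least_squares(lambda p:proj(n,[p[0],p[1],z])[0]-u,[.5,0]);return r.x
def crop(f,x,y,w,h,s):
    return cv2.resize(cv2.imread(f)[y:y+h,x:x+w],None,fx=s,fy=s,interpolation=cv2.INTER_CUBIC)
E
python3 - <<'E'
from h import *
def pad(a,w): return np.pad(a,((0,0),(0,w-a.shape[1]),(0,0)))
a=crop("pics/top0.png",230,178,130,48,6);b=crop("pics/scene0.png",270,152,160,72,5)
cv2.imwrite("pics/rack.png",np.vstack([pad(a,800)[:288],b[:310]]) if 0 else np.vstack([pad(cv2.resize(a,None,fx=.9,fy=.9),800)[:250],b[:350]]))
a=crop("pics/scene0.png",185,120,50,60,8);b=crop("pics/top0.png",392,197,50,48,8)
c=np.zeros((480,800,3),np.uint8);c[:,:400]=a;c[:384,400:]=b;cv2.imwrite("pics/stand.png",c)
E
```

```text
(no output)
```

View pics/rack.png

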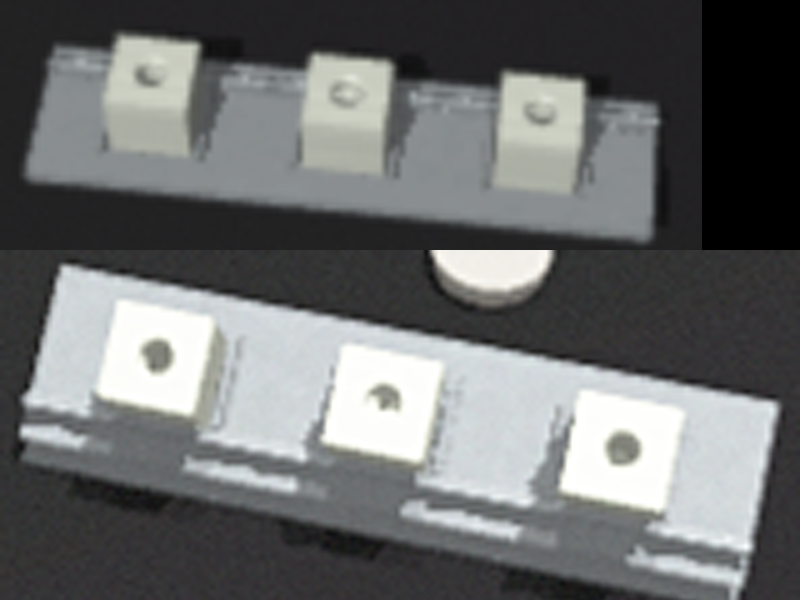

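View pics/stand.png

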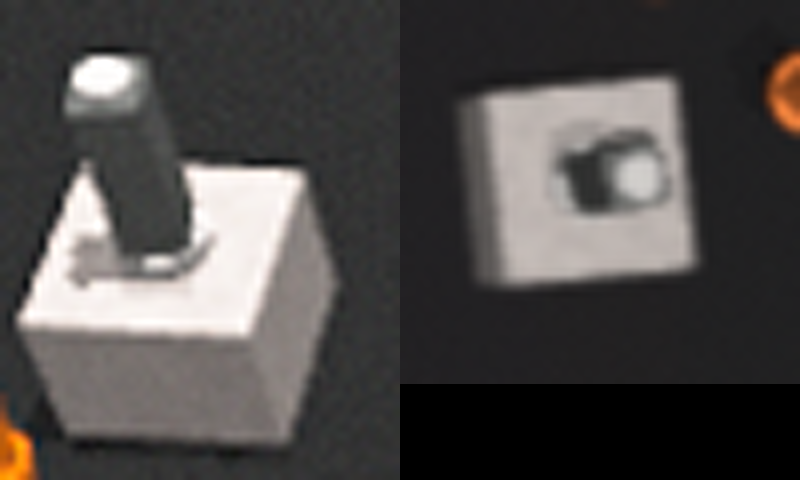

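The crops confirm the grey gauge in its grey stand. All three well mouths are clear in both views. The next step is triangulation.

```bash
cat > fit.py <<'E'
from h import *
def S(p): return (np.array(p)+[.5,.5-250])/5-.5+[270,152]
def T(p): return (np.array(p)+.5)/5.4-.5+[230,178]
def s2(p): return (np.array(p)+.5)/8-.5+[185,120]
def t2(p): return (np.array(p)+[.5-400,.5])/8-.5+[392,197]
F={"left":([(622,449),(580,392),(685,409),(665,512),(560,494)],[(151,73),(201,40),(117,35),(106,93),(192,103)]),
"middle":([(384,399),(343,345),(445,362),(425,465),(322,445)],[(348,94),(394,60),(309,53),(303,113),(390,120)]),
"right":([(157,355),(118,300),(219,318),(197,420),(97,400)],[(540,112),(585,78),(501,73),(496,131),(581,138)])}
# scene: up = toward robot. scene TL = near,-y ; TR = near,+y ; BR = far,+y ; BL = far,-y
# top: given as far,-y ; far,+y ; near,+y ; near,-y
h=.022
loc_s=np.array([[0,0,.045],[-h,-h,.045],[-h,h,.045],[h,h,.045],[h,-h,.045]])
loc_t=np.array([[0,0,.045],[h,-h,.045],[h,h,.045],[-h,h,.045],[-h,-h,.045]])
C=[]
for k,(a,b) in F.items():
    X,e=tri(S(a[0]),T(b[0]));print(k,"hole tri",X.round(4),e.round(2))
    def f(p):
        Rm=(R.from_euler("z",p[3])*R.from_euler("y",p[4])).as_matrix()
        return np.r_[(proj("scene",loc_s@Rm.T+p[:3])-S(a)).ravel(),(proj("top",loc_t@Rm.T+p[:3])-T(b)).ravel()]
    r=least_squares(f,[*X[:2],.04,0,.52]);print(" origin",r.x.round(4),"rms",np.sqrt((r.fun**2).mean()).round(2))
    print(" face",(r.x[:3]+.045*(R.from_euler("z",r.x[3])*R.from_euler("y",r.x[4])).apply([0,0,1])).round(4))
# stand
a=.035
ls=np.array([[-a,-a],[-a,a],[a,a],[a,-a]]); lt=np.array([[a,a],[a,-a],[-a,-a],[-a,a]])
cs=s2([(85,163),(303,170),(250,335),(20,325)]);ct=t2([(487,95),(678,78),(697,268),(503,283)])
def f(p):
    m=R.from_euler("z",p[3]).as_matrix()
    g=lambda l:np.c_[l,0*l[:,0]]@m.T+p[:3]
    return np.r_[(proj("scene",g(ls))-cs).ravel(),(proj("top",g(lt))-ct).ravel()]
r=least_squares(f,[.55,-.3,.05,0]);print("stand top",r.x.round(4),np.sqrt((r.fun**2).mean()).round(2))
print("gauge top",tri(s2((106,80)),t2((640,172))))
ty=[("scene",(447,163)),("scene",(513,175)),("scene",(509,223)),("scene",(441,211)),("top",(174,195)),("top",(222,199)),("top",(216,249)),("top",(166,243))]
for n,u in ty: print(n,atz(n,u,.025).round(4))
for k,u,v in (("jar",(172,229),(406,133)),("box",(470,278),(210,132)),("dish",(368,152),(282,252))): print(k,tri(u,v))
E
python3 fit.py
```

```text
left hole tri [0.5491 0.1272 0.0806] 0.1
 origin [ 0.5244  0.1278  0.046  -0.0368  0.6454] rms 0.39
 face [0.5515 0.1268 0.0819]
middle hole tri [0.541  0.0224 0.081 ] 0.18
 origin [ 0.5167  0.0236  0.0466 -0.0428  0.6625] rms 0.51
 face [0.5443 0.0224 0.0821]
right hole tri [ 0.5346 -0.0806  0.081 ] 0.0
 origin [ 0.5095 -0.0784  0.047  -0.0588  0.6764] rms 0.5
 face [ 0.5376 -0.0801  0.0821]
stand top [ 0.4828 -0.3356  0.0514  0.1175] 0.28
gauge top (array([ 0.48392198, -0.33474467,  0.12000568]), np.float64(0.4624440853380065))
scene [0.3882 0.2562]
scene [0.3986 0.4129]
scene [0.545 0.387]
scene [0.5401 0.2405]
top [0.5345 0.392 ]
top [0.5269 0.2434]
top [0.3759 0.2542]
top [0.3882 0.408 ]
jar (array([ 0.73073513, -0.29603054,  0.08735242]), np.float64(0.5682610494631035))
box (array([0.72093135, 0.27847855, 0.07396279]), np.float64(0.22002364758986914))
dish (array([0.37280957, 0.0576567 , 0.01060126]), np.float64(0.35204991021896603))
```

```bash
cat >> h.py <<'E'
def cur():
    s=readout.read_state();return np.array(s["tool_pos"]),R.from_euler("xyz",s["orientation"]),s
def tool(yaw,tilt=0,flip=0):
    "tool x = down, leaning: gauge/insert axis leans 'tilt' along heading yaw; jaws across"
    m=R.from_euler("z",yaw)*R.from_euler("y",tilt)*R.from_matrix(np.array([[0,0,1],[0,1,0],[-1,0,0]]))
    return m*R.from_euler("x",np.pi*flip)
def plan(wps,p=None,q=None):
    "wps: (pos,rot,n); prints rows as shares"
    p0,q0,_=cur();p=p0 if p is None else p;q=q0 if q is None else q
    sl=[];dr=[]
    for P,Q,n in wps:
        P=np.array(P,float);v=(q.inv()*Q).as_rotvec()/n;d=(P-p)/n
        for _ in range(n):
            a=np.round(q.inv().apply(d)/.08,2);b=np.round(v/.15,2)
            if abs(a).max()>.79 or abs(b).max()>1: print("TOO FAST",a,b)
            sl.append(a.tolist());dr.append(b.tolist())
            p=p+q.apply(a*.08);q=q*R.from_rotvec(b*.15);d=(P-p)/max(n-1-_,1);v=(q.inv()*Q).as_rotvec()/max(n-1-_,1)
    print(len(sl),'"slide":',sl,'\n"dr":',dr,"\nend",p.round(4))
E
python3 - <<'E'
from h import *
p,q,s=cur();print(q.as_matrix().round(3))
for f in(0,1): print(f,(q.inv()*tool(.1175,0,f)).as_rotvec())
E
```

```text
[[-0.    -0.348 -0.938]
 [-0.001 -0.938  0.348]
 [-1.     0.001 -0.   ]]
0 [ 2.66915824e+00 -2.00860503e-03 -2.68055250e-04]
1 [-4.72433694e-01  1.97103991e-04 -1.47694950e-03]
```

```bash
python3 - <<'E'
from h import *
p,q,s=cur()
d=(q.inv()*tool(.1175)).as_rotvec()
# path frames turned part-way (avoid >pi ambiguities)
f=lambda k:q*R.from_rotvec(d*k)
plan([([.50,.30,.24],f(.5),10),([.53,.20,.24],f(.55),2)])
plan([([.55,-.03,.24],f(.8),6),([.4835,-.3352,.20],tool(.1175),6)],np.array([.53,.2,.24]),f(.55))
E
```

```text
12 "slide": [[-0.02, 0.27, -0.46], [-0.02, 0.21, -0.49], [-0.02, 0.15, -0.51], [-0.02, 0.08, -0.53], [-0.02, 0.0, -0.53], [-0.01, -0.07, -0.53], [-0.02, -0.13, -0.51], [-0.01, -0.2, -0.49], [-0.02, -0.27, -0.46], [-0.01, -0.33, -0.42], [-0.0, -0.26, -0.6], [-0.0, -0.3, -0.58]] 
"dr": [[0.89, -0.0, -0.0], [0.89, -0.0, -0.0], [0.89, -0.0, 0.0], [0.89, -0.0, 0.0], [0.89, -0.0, 0.0], [0.89, -0.0, 0.0], [0.89, -0.0, 0.0], [0.89, -0.0, 0.0], [0.89, -0.0, 0.0], [0.89, -0.01, 0.0], [0.44, 0.0, 0.0], [0.45, 0.0, 0.0]] 
end [0.5303 0.1999 0.2397]
12 "slide": [[0.0, -0.16, -0.45], [0.0, -0.21, -0.43], [0.0, -0.26, -0.41], [0.0, -0.3, -0.38], [0.0, -0.34, -0.34], [0.0, -0.37, -0.3], [0.08, -0.42, -0.5], [0.08, -0.46, -0.46], [0.09, -0.5, -0.41], [0.08, -0.54, -0.37], [0.09, -0.57, -0.31], [0.08, -0.6, -0.27]] 
"dr": [[0.74, -0.0, -0.0], [0.74, -0.0, -0.0], [0.74, -0.0, -0.0], [0.74, -0.0, 0.0], [0.74, -0.0, 0.0], [0.75, -0.0, 0.0], [0.59, -0.0, 0.0], [0.59, -0.0, 0.0], [0.59, -0.0, 0.0], [0.6, -0.0, 0.0], [0.59, -0.0, 0.0], [0.6, -0.01, 0.0]] 
end [ 0.4834 -0.3355  0.2003]
```

```bash
python3 -m creep '{"slide":[[-0.02,0.27,-0.46],[-0.02,0.21,-0.49],[-0.02,0.15,-0.51],[-0.02,0.08,-0.53],[-0.02,0,-0.53],[-0.01,-0.07,-0.53],[-0.02,-0.13,-0.51],[-0.01,-0.2,-0.49],[-0.02,-0.27,-0.46],[-0.01,-0.33,-0.42],[0,-0.26,-0.6],[0,-0.3,-0.58]],"dr":[[0.89,0,0],[0.89,0,0],[0.89,0,0],[0.89,0,0],[0.89,0,0],[0.89,0,0],[0.89,0,0],[0.89,0,0],[0.89,0,0],[0.89,0,0],[0.44,0,0],[0.45,0,0]],"fingers":[0,0,0,0,0,0,0,0,0,0,0,0]}'
python3 -m creep '{"slide":[[0,-0.16,-0.45],[0,-0.21,-0.43],[0,-0.26,-0.41],[0,-0.3,-0.38],[0,-0.34,-0.34],[0,-0.37,-0.3],[0.08,-0.42,-0.5],[0.08,-0.46,-0.46],[0.09,-0.5,-0.41],[0.08,-0.54,-0.37],[0.09,-0.57,-0.31],[0.08,-0.6,-0.27]],"dr":[[0.74,0,0],[0.74,0,0],[0.74,0,0],[0.74,0,0],[0.74,0,0],[0.75,0,0],[0.59,0,0],[0.59,0,0],[0.59,0,0],[0.6,0,0],[0.59,0,0],[0.6,0,0]],"fingers":[0,0,0,0,0,0,0,0,0,0,0,0]}'
python3 - <<'E'
from h import *
p,q,s=cur();print(s["qpos"])
plan([([.4835,-.3352,.095],tool(.1175),5),([.4835,-.3352,.077],tool(.1175),3)])
E
```

```text
clock: 1.6
tool_pos: [0.5306, 0.1987, 0.2397]
orientation: [2.392, 1.57, -2.575]
wrist_force: [0.6, 0.3, 0.2]
grip_width: 0.0877
clock: 3.1
tool_pos: [0.483, -0.3366, 0.1997]
orientation: [2.389, 1.57, 2.503]
wrist_force: [1.0, 0.2, 0.2]
grip_width: 0.0875
[-2.76902710e-01  2.37215690e-01 -2.22766199e-01 -1.58191479e-04
 -1.11118947e+00 -1.17987145e+00]
8 "slide": [[0.26, 0.0, 0.0], [0.26, 0.0, 0.0], [0.26, 0.01, 0.0], [0.26, 0.0, 0.0], [0.27, 0.01, 0.01], [0.07, -0.0, -0.0], [0.08, -0.0, -0.0], [0.07, -0.0, -0.0]] 
"dr": [[-0.0, -0.0, -0.0], [-0.01, -0.0, -0.0], [-0.0, -0.0, -0.0], [-0.01, -0.0, -0.0], [-0.0, -0.0, -0.0], [-0.0, -0.0, -0.0], [-0.0, -0.0, -0.0], [-0.0, -0.0, -0.0]] 
end [ 0.4836 -0.3349  0.0773]
```

```bash
python3 -m creep '{"slide":[[0.26,0.01,0.01],[0.26,0,0],[0.26,0.01,0],[0.26,0,0],[0.26,0,0],[0.08,0,0],[0.08,0,0],[0.06,0,0],[0,0,0],[0,0,0],[0,0,0],[0,0,0]],"dr":[[0,0,0],[0,0,0],[0,0,0],[0,0,0],[0,0,0],[0,0,0],[0,0,0],[0,0,0],[0,0,0],[0,0,0],[0,0,0],[0,0,0]],"fingers":[0,0,0,0,0,0,0,0,255,255,255,255]}'
python3 -m creep '{"slide":[[0,0,0],[0,0,0]],"dr":[[0,0,0],[0,0,0]],"fingers":[255,255]}'
```

```text
clock: 4.6
tool_pos: [0.4844, -0.3335, 0.0788]
orientation: [-0.443, 1.57, -0.326]
wrist_force: [-0.1, -0.1, -0.7]
grip_width: 0.0538
clock: 4.85
tool_pos: [0.4843, -0.3335, 0.0786]
orientation: [-0.72, 1.571, -0.603]
wrist_force: [0.1, 0.0, 0.2]
grip_width: 0.0332
```

```bash
python3 -m creep '{"slide":[[0,0,0],[0,0,0],[0,0,0]],"dr":[[0,0,0],[0,0,0],[0,0,0]],"fingers":[255,255,255]}'
python3 - <<'E'
from h import *
p,q,s=cur();print(p)
plan([(p+[0,0,.12],tool(.1175),5)])
E
```

```text
clock: 5.22
tool_pos: [0.4844, -0.3335, 0.0786]
orientation: [-0.857, 1.571, -0.74]
wrist_force: [0.6, -0.5, 0.4]
grip_width: 0.0219
[ 0.48438438 -0.33349145  0.07862575]
5 "slide": [[-0.3, -0.0, 0.0], [-0.3, -0.0, 0.0], [-0.3, -0.0, 0.0], [-0.3, -0.0, 0.0], [-0.3, -0.0, 0.0]] 
"dr": [[-0.0, 0.0, 0.0], [-0.0, 0.0, 0.0], [-0.0, 0.0, 0.0], [-0.0, 0.0, 0.0], [-0.0, 0.0, 0.0]] 
end [ 0.4844 -0.3335  0.1986]
```

```bash
python3 -m creep '{"slide":[[-0.3,0,0],[-0.3,0,0],[-0.3,0,0],[-0.3,0,0],[-0.3,0,0]],"dr":[[0,0,0],[0,0,0],[0,0,0],[0,0,0],[0,0,0]],"fingers":[255,255,255,255,255]}'
cat >> h.py <<'E'
L=0.0626;YAW=-0.07;TI=np.pi/6
AX=np.array([np.sin(TI)*np.cos(YAW),np.sin(TI)*np.sin(YAW),np.cos(TI)])
QT=tool(YAW,TI)
E
python3 - <<'E'
from h import *
p,q,s=cur();print(p,s["grip_width"])
tcp=np.array([.549,.1272,.0795])+AX*(.02+L)
plan([([.56,-.05,.22],R.from_rotvec(.5*(QT*q.inv()).as_rotvec())*q,6),(tcp+AX*.05,QT,4),(tcp,QT,2)]);print(tcp)
E
```

```text
clock: 5.85
tool_pos: [0.484, -0.3332, 0.199]
orientation: [2.279, 1.57, 2.395]
wrist_force: [0.6, 0.4, -2.0]
grip_width: 0.0219
[ 0.48400766 -0.33321577  0.19904967] 0.02188376142361772
12 "slide": [[-0.04, 0.57, 0.23], [-0.05, 0.57, 0.21], [-0.06, 0.57, 0.2], [-0.06, 0.58, 0.19], [-0.07, 0.58, 0.19], [-0.08, 0.59, 0.17], [0.04, 0.53, 0.2], [0.03, 0.54, 0.19], [0.01, 0.54, 0.18], [0.01, 0.55, 0.17], [0.31, -0.0, 0.0], [0.32, -0.0, 0.0]] 
"dr": [[0.1, 0.29, 0.03], [0.1, 0.29, 0.03], [0.1, 0.29, 0.03], [0.1, 0.29, 0.02], [0.1, 0.29, 0.03], [0.11, 0.29, 0.02], [0.15, 0.43, 0.04], [0.15, 0.44, 0.04], [0.15, 0.43, 0.04], [0.16, 0.44, 0.04], [-0.0, -0.0, 0.0], [-0.0, -0.0, 0.0]] 
end [0.59   0.1246 0.1507]
[0.59019886 0.12431136 0.1510337 ]
```

```bash
python3 -m creep '{"slide":[[-0.04,0.57,0.23],[-0.05,0.57,0.21],[-0.06,0.57,0.2],[-0.06,0.58,0.19],[-0.07,0.58,0.19],[-0.08,0.59,0.17],[0.04,0.53,0.2],[0.03,0.54,0.19],[0.01,0.54,0.18],[0.01,0.55,0.17],[0.31,0,0],[0.32,0,0]],"dr":[[0.1,0.29,0.03],[0.1,0.29,0.03],[0.1,0.29,0.03],[0.1,0.29,0.02],[0.1,0.29,0.03],[0.11,0.29,0.02],[0.15,0.43,0.04],[0.15,0.44,0.04],[0.15,0.43,0.04],[0.16,0.44,0.04],[0,0,0],[0,0,0]],"fingers":[255,255,255,255,255,255,255,255,255,255,255,255]}'
python3 -m creep '{"slide":[[0,0,0],[0,0,0]],"dr":[[0,0,0],[0,0,0]],"fingers":[255,255]}'
python3 - <<'E'
from h import *
for n in("scene","top"): cv2.imwrite(f"pics/{n}1.png",cv2.cvtColor(imaging.camera(n),cv2.COLOR_RGB2BGR))
p,q,s=cur();tip=p-AX*L;print(p,(q.inv()*QT).as_rotvec(),"tip",tip,proj("scene",tip),proj("top",tip),s["qpos"])
a=crop("pics/scene1.png",360,190,66,60,6);b=crop("pics/top1.png",225,170,66,60,6)
cv2.imwrite("pics/pre1.png",np.hstack([a,b]))
E
```

```text
clock: 7.35
tool_pos: [0.5901, 0.1251, 0.1479]
orientation: [-3.138, 1.046, 3.075]
wrist_force: [-0.5, -0.7, -1.9]
grip_width: 0.0219
clock: 7.6
tool_pos: [0.591, 0.1242, 0.1508]
orientation: [-3.139, 1.048, 3.074]
wrist_force: [0.2, -0.4, -0.8]
grip_width: 0.0217
[0.59121377 0.12421513 0.15114084] [-0.00048248  0.00205268  0.00050485] tip [0.55999043 0.12640435 0.09692765] [[394.5652088  190.49845396]] [[257.23501296 186.77453258]] [ 0.38194657  0.6188133   0.24096474 -0.2199228  -1.66786389 -1.99130222]
```

View pics/pre1.png

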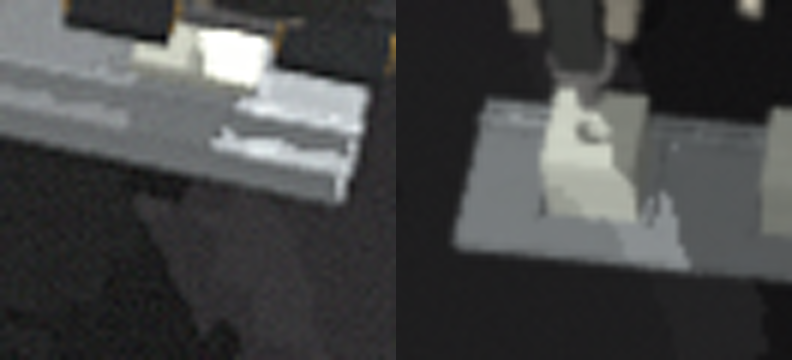

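```bash
python3 -m creep '{"slide":[[0.1,0,0],[0.1,0,0],[0.05,0,0],[0.03,0,0]],"dr":[[0,0,0],[0,0,0],[0,0,0],[0,0,0]],"fingers":[255,255,255,255]}'
python3 -m creep '{"slide":[[0,0,0]],"dr":[[0,0,0]],"fingers":[255]}'
cat > chk.py <<'E'
from h import *
import sys
H={"l":(.549,.1272,.0795),"m":(.5415,.0224,.0795),"r":(.5346,-.0806,.0795)}[sys.argv[1]]
p,q,s=cur();t=q.inv().apply(p-AX*L-np.array(H));print("depth",round(-t[0]*1000,1) if 0 else round(t[0]*1000,1),"lat y,z mm",(t[1:]*1000).round(1),"F tool",q.inv().apply(s["wrist_force"]).round(1),"M",q.inv().apply(s["torque"]).round(2),"w",round(s["grip_width"],4))
E
python3 chk.py l
```

```text
clock: 8.2
tool_pos: [0.5789, 0.125, 0.1304]
orientation: [-3.139, 1.047, 3.074]
wrist_force: [-0.7, -0.3, -0.7]
grip_width: 0.0224
clock: 8.32
tool_pos: [0.5791, 0.1251, 0.1306]
orientation: [-3.139, 1.047, 3.074]
wrist_force: [-0.5, -0.0, -0.7]
grip_width: 0.0218
depth 3.3 lat y,z mm [-0.   0.6] F tool [ 0.9 -0.1 -0. ] M [-0.03 -2.01  0.04] w 0.0218
```

```bash
for i in 1 2 3; do python3 -m creep '{"slide":[[0.03,0,0],[0.02,0,0]],"dr":[[0,0,0],[0,0,0]],"fingers":[255,255]}' >/dev/null; python3 chk.py l; done
```

```text
depth 7.3 lat y,z mm [-0.   0.6] F tool [0.9 0.1 0.7] M [-0.02 -2.05  0.08] w 0.0219
depth 11.1 lat y,z mm [-0.   0.7] F tool [-0.3  0.5  2.2] M [-0.02 -2.4  -0.07] w 0.0217
depth 15.1 lat y,z mm [-0.1  0.9] F tool [-1.5  0.   2.8] M [-0.08 -3.03 -0.17] w 0.0219
```

```bash
for i in 1 2; do python3 -m creep '{"slide":[[0.03,0,0.01],[0.03,0,0.01],[0.03,0,0]],"dr":[[0,0,0],[0,0,0],[0,0,0]],"fingers":[255,255,255]}' >/dev/null; python3 chk.py l; done
```

```text
depth 23.0 lat y,z mm [-0.   1.9] F tool [ 0.8 -0.4  1.2] M [-0.05 -2.31 -0.04] w 0.0217
depth 29.9 lat y,z mm [-0.   3.7] F tool [ 0.7 -0.9  1.1] M [-0.02 -2.01  0.03] w 0.0215
```

```bash
for i in 1 2 3; do python3 -m creep '{"slide":[[0.02,0,0],[0.01,0,0]],"dr":[[0,0,0],[0,0,0]],"fingers":[255,255]}' >/dev/null; python3 chk.py l; done
```

```text
depth 32.1 lat y,z mm [0.  3.7] F tool [ 0.5 -0.3  0.9] M [-0.07 -2.04  0.03] w 0.0218
depth 34.2 lat y,z mm [-0.   3.8] F tool [-2.2  0.7 -1.4] M [-0.07 -1.56  0.18] w 0.0216
depth 34.3 lat y,z mm [-0.   3.7] F tool [-13.8   0.2  -3.8] M [ 0.04 -0.02  0.42] w 0.0219
```

```bash
python3 -m creep '{"slide":[[-0.1,0,0],[-0.15,0,0],[-0.2,0,0],[-0.2,0,0]],"dr":[[0,0,0],[0,0,0],[0,0,0],[0,0,0]],"fingers":[255,255,255,255]}' 
python3 - <<'E'
from h import *
Hm=np.array((.5415,.0224,.0795))+QT.apply([0,0,.0018])
plan([(Hm+AX*(L+.015),QT,4)])
E
```

```text
clock: 11.08
tool_pos: [0.5918, 0.1241, 0.146]
orientation: [-3.139, 1.048, 3.074]
wrist_force: [0.8, -0.8, -0.6]
grip_width: 0.0217
4 "slide": [[0.01, -0.33, -0.01], [0.0, -0.33, -0.01], [0.01, -0.33, -0.0], [0.0, -0.32, -0.01]] 
"dr": [[-0.0, 0.0, 0.0], [-0.0, 0.0, 0.0], [-0.0, 0.0, 0.0], [-0.0, 0.0, 0.01]] 
end [0.5816 0.0198 0.146 ]
```

```bash
python3 -m creep '{"slide":[[0,-0.33,-0.01],[0,-0.33,-0.01],[0,-0.33,0],[0,-0.32,-0.01],[0,0,0],[0,0,0]],"dr":[[0,0,0],[0,0,0],[0,0,0],[0,0,0],[0,0,0],[0,0,0]],"fingers":[255,255,255,255,255,255]}' >/dev/null; python3 chk.py m
python3 -m creep '{"slide":[[0.1,0,0],[0.08,0,0],[0,0,0]],"dr":[[0,0,0],[0,0,0],[0,0,0]],"fingers":[255,255,255]}' >/dev/null; python3 chk.py m
```

```text
depth -15.4 lat y,z mm [-0.3  1.4] F tool [0.8 0.4 0.2] M [-0.   -2.04  0.11] w 0.0219
depth -0.0 lat y,z mm [0.6 1.1] F tool [ 0.6 -0.7  0.7] M [-0.01 -2.01  0.05] w 0.0218
```

```bash
for i in 1 2 3; do python3 -m creep '{"slide":[[0.02,0,0],[0.02,0,0],[0,0,0]],"dr":[[0,0,0],[0,0,0],[0,0,0]],"fingers":[255,255,255]}' >/dev/null; python3 chk.py m; done
```

```text
depth 2.3 lat y,z mm [0.3 1.4] F tool [ 0.4 -0.1  0.5] M [-0.05 -2.02 -0.  ] w 0.0218
depth 5.6 lat y,z mm [0.2 1.4] F tool [0.4 0.3 1.1] M [-0.08 -2.06  0.05] w 0.0218
depth 8.2 lat y,z mm [0.2 1.5] F tool [-2.1  0.4 -0.2] M [-0.03 -1.77  0.07] w 0.0217
```

```bash
for i in 1 2; do python3 -m creep '{"slide":[[0.02,0,0],[0,0,0]],"dr":[[0,0,0],[0,0,0]],"fingers":[255,255]}' >/dev/null; python3 chk.py m; done
```

```text
depth 8.5 lat y,z mm [0.2 1.5] F tool [-8.3  0.2 -1.7] M [ 0.   -0.92  0.38] w 0.0218
depth 8.7 lat y,z mm [0.2 1.6] F tool [-14.3   1.   -2.5] M [-0.04 -0.36  0.65] w 0.0216
```

```bash
python3 -m creep '{"slide":[[-0.1,0,0],[-0.15,0,0],[-0.08,0,0]],"dr":[[0,0,0],[0,0,0],[0,0,0]],"fingers":[255,255,255]}'>/dev/null
python3 - <<'E'
from h import *
Hm=np.array((.5346,-.0806,.0795))+QT.apply([0,0,.0018])
plan([(Hm+AX*(L+.013),QT,4)])
E
```

```text
4 "slide": [[0.01, -0.32, 0.0], [0.01, -0.32, 0.0], [0.0, -0.33, 0.0], [0.01, -0.32, 0.01]] 
"dr": [[-0.0, 0.0, 0.0], [-0.0, 0.0, 0.0], [-0.0, 0.0, 0.0], [-0.0, 0.0, 0.01]] 
end [ 0.5741 -0.0831  0.1437]
```

```bash
python3 -m creep '{"slide":[[0,-0.32,0],[0,-0.32,0],[0,-0.33,0],[0,-0.32,0],[0,0,0],[0,0,0]],"dr":[[0,0,0],[0,0,0],[0,0,0],[0,0,0],[0,0,0],[0,0,0]],"fingers":[255,255,255,255,255,255]}' >/dev/null; python3 chk.py r
python3 -m creep '{"slide":[[0.1,0,0],[0.06,0,0],[0.02,0,0],[0.02,0,0],[0,0,0]],"dr":[[0,0,0],[0,0,0],[0,0,0],[0,0,0],[0,0,0]],"fingers":[255,255,255,255,255]}' >/dev/null; python3 chk.py r;
for i in 1 2; do python3 -m creep '{"slide":[[0.03,0,0],[0.02,0,0]],"dr":[[0,0,0],[0,0,0]],"fingers":[255,255]}' >/dev/null; python3 chk.py r; done
```

```text
depth -14.4 lat y,z mm [-0.4  1.1] F tool [ 1.3  0.6 -0. ] M [ 0.03 -2.11  0.13] w 0.0215
depth 1.5 lat y,z mm [0.4 1.1] F tool [0.7 0.6 1.3] M [-0.03 -2.03  0.04] w 0.0219
depth 5.6 lat y,z mm [0.3 1.1] F tool [0.7 0.5 0.4] M [-0.   -2.08  0.02] w 0.0217
depth 9.6 lat y,z mm [0.3 1.1] F tool [ 0.7 -0.1  1. ] M [-0.02 -2.07 -0.02] w 0.0218
```

```bash
for i in 1 2 3; do python3 -m creep '{"slide":[[0.03,0,0],[0.03,0,0],[0.03,0,0]],"dr":[[0,0,0],[0,0,0],[0,0,0]],"fingers":[255,255,255]}' >/dev/null; python3 chk.py r; done
```

```text
depth 16.5 lat y,z mm [0.1 1.6] F tool [ 0.3 -2.4  3. ] M [ 0.01 -3.28 -0.58] w 0.0217
depth 23.9 lat y,z mm [0.3 1.3] F tool [-0.7 -0.8  4.4] M [-0.03 -3.47 -0.52] w 0.0218
depth 31.1 lat y,z mm [0.4 1.2] F tool [-0.9 -0.3  4.9] M [-0.05 -3.67 -0.27] w 0.0215
```

```bash
for i in 1 2; do python3 -m creep '{"slide":[[0.02,0,0.01],[0.01,0,0],[0,0,0]],"dr":[[0,0,0],[0,0,0],[0,0,0]],"fingers":[255,255,255]}' >/dev/null; python3 chk.py r; done
python3 -c "
from h import *;print(cur()[2]['clock'])"
```

```text
depth 34.0 lat y,z mm [0.3 1.5] F tool [ 2.  -0.4  2.1] M [-0.01 -2.78 -0.16] w 0.0219
depth 34.2 lat y,z mm [0.3 1.7] F tool [-10.3   1.9  -4. ] M [-0.03 -0.23  0.83] w 0.0222
17.95
```

```bash
python3 -m creep '{"slide":[[-0.1,0,0],[-0.15,0,0],[-0.2,0,0],[-0.2,0,0],[-0.1,0,0]],"dr":[[0,0,0],[0,0,0],[0,0,0],[0,0,0],[0,0,0]],"fingers":[255,255,255,255,255]}'
python3 - <<'E'
from h import *
p,q,s=cur();Q=tool(.1175)
plan([([.53,-.25,.19],R.from_rotvec(.6*(Q*q.inv()).as_rotvec())*q,5),([.4838,-.3345,.15],Q,4)])
E
```

```text
clock: 18.58
tool_pos: [0.5812, -0.0836, 0.1544]
orientation: [-3.139, 1.049, 3.074]
wrist_force: [0.3, 0.2, -1.1]
grip_width: 0.022
9 "slide": [[-0.03, -0.42, -0.13], [-0.03, -0.42, -0.14], [-0.04, -0.42, -0.14], [-0.05, -0.42, -0.15], [-0.05, -0.41, -0.16], [0.15, -0.26, -0.13], [0.15, -0.26, -0.14], [0.14, -0.25, -0.15], [0.13, -0.25, -0.16]] 
"dr": [[-0.15, -0.42, -0.04], [-0.15, -0.42, -0.04], [-0.14, -0.41, -0.04], [-0.15, -0.42, -0.04], [-0.14, -0.41, -0.03], [-0.12, -0.35, -0.03], [-0.12, -0.35, -0.03], [-0.13, -0.35, -0.03], [-0.12, -0.34, -0.04]] 
end [ 0.4837 -0.3346  0.15  ]
```

```bash
python3 -m creep '{"slide":[[-0.03,-0.42,-0.13],[-0.03,-0.42,-0.14],[-0.04,-0.42,-0.14],[-0.05,-0.42,-0.15],[-0.05,-0.41,-0.16],[0.15,-0.26,-0.13],[0.15,-0.26,-0.14],[0.14,-0.25,-0.15],[0.13,-0.25,-0.16],[0,0,0],[0,0,0]],"dr":[[-0.15,-0.42,-0.04],[-0.15,-0.42,-0.04],[-0.14,-0.41,-0.04],[-0.15,-0.42,-0.04],[-0.14,-0.41,-0.03],[-0.12,-0.35,-0.03],[-0.12,-0.35,-0.03],[-0.13,-0.35,-0.03],[-0.12,-0.34,-0.04],[0,0,0],[0,0,0]],"fingers":[255,255,255,255,255,255,255,255,255,255,255]}'
python3 - <<'E'
from h import *
p,q,s=cur();print(p,(q.inv()*tool(.1175)).as_rotvec())
for n in("scene","top"): cv2.imwrite(f"pics/{n}2.png",cv2.cvtColor(imaging.camera(n),cv2.COLOR_RGB2BGR))
a=crop("pics/scene2.png",170,110,66,75,6);b=crop("pics/top2.png",385,190,66,75,6)
cv2.imwrite("pics/ret.png",np.hstack([a,b]))
plan([([.4838,-.3345,.112],tool(.1175),3)])
E
```

```text
clock: 19.95
tool_pos: [0.4829, -0.3346, 0.1494]
orientation: [-3.037, 1.569, -2.92]
wrist_force: [0.8, 0.1, -0.7]
grip_width: 0.0223
[ 0.48285891 -0.33458588  0.14938827] [-0.0010909  -0.00173568  0.00018206]
3 "slide": [[0.16, -0.0, 0.0], [0.15, -0.0, 0.0], [0.16, -0.0, 0.01]] 
"dr": [[0.0, -0.0, 0.0], [0.0, -0.01, 0.0], [0.0, -0.0, 0.0]] 
end [ 0.4842 -0.3341  0.1117]
```

View pics/ret.png

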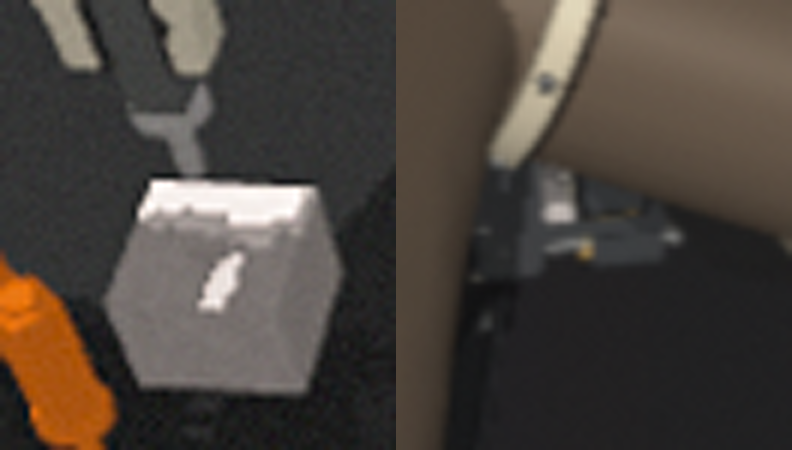

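The gauge hangs straight over the stand, with its tip at about crop (190,172). I'll lower it while watching force.

```bash
cat > chk2.py <<'E'
from h import *
p,q,s=cur();print(p.round(4),"tipz",round(p[2]-L,4),"F",s["wrist_force"].round(1),"M",s["torque"].round(2),"w",round(s["grip_width"],4),s["clock"])
E
python3 -m creep '{"slide":[[0.16,0,0],[0.16,0,0.01],[0.12,0,0],[0.04,0,0],[0,0,0]],"dr":[[0,0,0],[0,0,0],[0,0,0],[0,0,0],[0,0,0]],"fingers":[255,255,255,255,255]}'>/dev/null; python3 chk2.py
for i in 1 2; do python3 -m creep '{"slide":[[0.02,0,0],[0.02,0,0],[0.02,0,0]],"dr":[[0,0,0],[0,0,0],[0,0,0]],"fingers":[255,255,255]}' >/dev/null; python3 chk2.py; done
```

```text
[ 0.4834 -0.3344  0.1102] tipz 0.0476 F [ 1.  -0.2 -1.9] M [ 0.01 -0.16 -0.01] w 0.0217 20.675
[ 0.4835 -0.3345  0.1059] tipz 0.0433 F [ 0.5  0.  -0.7] M [ 0.1  -0.16 -0.02] w 0.0221 21.05
[ 0.4834 -0.3344  0.1009] tipz 0.0383 F [ 0.3  0.4 -1.8] M [-0.01 -0.14  0.02] w 0.0218 21.425
```

Inside the hole with no contact. Now down to the collar stop.

```bash
python3 -m creep '{"slide":[[0.06,0,0],[0.06,0,0],[0.06,0,0],[0.05,0,0],[0,0,0]],"dr":[[0,0,0],[0,0,0],[0,0,0],[0,0,0],[0,0,0]],"fingers":[255,255,255,255,255]}' >/dev/null; python3 chk2.py
for i in 1 2 3; do python3 -m creep '{"slide":[[0.02,0,0],[0,0,0]],"dr":[[0,0,0],[0,0,0]],"fingers":[255,255]}' >/dev/null; python3 chk2.py; done
```

```text
[ 0.4831 -0.3344  0.0821] tipz 0.0195 F [ 0.6 -0.4 -1.3] M [ 0.04 -0.17 -0.03] w 0.0218 22.05
[ 0.4834 -0.3344  0.081 ] tipz 0.0184 F [ 0.7 -0.1 -0.1] M [ 0.06 -0.11  0.05] w 0.0216 22.3
[ 0.4833 -0.3344  0.0793] tipz 0.0167 F [ 0.2 -0.9 -0.6] M [ 0.01 -0.16 -0.01] w 0.0217 22.55
[ 0.4835 -0.3345  0.0786] tipz 0.016 F [-1.5  1.4  6.4] M [ 0.8   0.54 -0.02] w 0.0218 22.8
```

```bash
python3 -m creep '{"slide":[[0,0,0],[0,0,0],[0,0,0],[0,0,0],[0,0,0],[0,0,0],[-0.1,0,0],[-0.3,0,0],[-0.4,0,0],[-0.4,0,0],[-0.4,0,0]],"dr":[[0,0,0],[0,0,0],[0,0,0],[0,0,0],[0,0,0],[0,0,0],[0,0,0],[0,0,0],[0,0,0],[0,0,0],[0,0,0]],"fingers":[0,0,0,0,0,0,0,0,0,0,0]}'
python3 - <<'E'
from h import *
p,q,s=cur();H=np.array((.5415,.0224,.0795))+QT.apply([0,0,.002])
plan([([.54,-.15,.21],R.from_rotvec(.5*(QT*q.inv()).as_rotvec())*q,5),(H+AX*.09,QT,5)])
E
```

```text
clock: 24.18
tool_pos: [0.4835, -0.3344, 0.2075]
orientation: [-2.749, 1.57, -2.632]
wrist_force: [0.4, 0.0, -0.6]
grip_width: 0.0879
10 "slide": [[-0.01, 0.44, 0.19], [-0.01, 0.45, 0.19], [-0.02, 0.45, 0.18], [-0.03, 0.45, 0.17], [-0.04, 0.45, 0.15], [0.1, 0.42, 0.16], [0.1, 0.42, 0.16], [0.09, 0.42, 0.16], [0.08, 0.43, 0.15], [0.07, 0.43, 0.15]] 
"dr": [[0.12, 0.35, 0.03], [0.12, 0.35, 0.03], [0.12, 0.35, 0.04], [0.12, 0.34, 0.03], [0.13, 0.35, 0.04], [0.12, 0.35, 0.03], [0.12, 0.35, 0.03], [0.12, 0.34, 0.03], [0.12, 0.35, 0.04], [0.13, 0.34, 0.03]] 
end [0.5882 0.0195 0.1568]
```

```bash
python3 -m creep '{"slide":[[-0.01,0.44,0.19],[-0.01,0.45,0.19],[-0.02,0.45,0.18],[-0.03,0.45,0.17],[-0.04,0.45,0.15],[0.1,0.42,0.16],[0.1,0.42,0.16],[0.09,0.42,0.16],[0.08,0.43,0.15],[0.07,0.43,0.15],[0,0,0],[0,0,0]],"dr":[[0.12,0.35,0.03],[0.12,0.35,0.03],[0.12,0.35,0.04],[0.12,0.34,0.03],[0.13,0.35,0.04],[0.12,0.35,0.03],[0.12,0.35,0.03],[0.12,0.34,0.03],[0.12,0.35,0.04],[0.13,0.34,0.03],[0,0,0],[0,0,0]],"fingers":[0,0,0,0,0,0,0,0,0,0,0,0]}'
python3 - <<'E'
from h import *
for n in("scene","top"): cv2.imwrite(f"pics/{n}3.png",cv2.cvtColor(imaging.camera(n),cv2.COLOR_RGB2BGR))
a=crop("pics/scene3.png",170,110,270,130,2.9);b=crop("pics/top3.png",225,165,220,80,3.5)
cv2.imwrite("pics/mid.png",np.vstack([a[:,:770],b[:,:770]])[:600])
p,q,s=cur();H=np.array((.5415,.0224,.0795))+QT.apply([0,0,.002]);print(p,(q.inv()*QT).as_rotvec())
plan([(H-AX*.01,QT,4),(H-AX*.031,QT,3)])
E
```

```text
clock: 25.68
tool_pos: [0.5884, 0.0193, 0.1553]
orientation: [-3.141, 1.047, 3.073]
wrist_force: [0.3, 0.2, 0.4]
grip_width: 0.0875
[0.58826268 0.01881862 0.15594231] [-0.00070138  0.00132217 -0.00026449]
7 "slide": [[0.31, 0.0, -0.0], [0.31, 0.0, -0.0], [0.31, 0.0, -0.0], [0.32, 0.0, -0.01], [0.09, 0.0, 0.0], [0.08, 0.0, 0.0], [0.09, 0.0, 0.0]] 
"dr": [[-0.0, 0.0, -0.0], [-0.0, 0.0, -0.0], [-0.0, 0.0, -0.0], [-0.0, 0.01, -0.0], [-0.0, -0.0, -0.0], [-0.0, -0.0, -0.0], [-0.0, -0.0, -0.0]] 
end [0.5274 0.0231 0.0517]
```

View pics/mid.png

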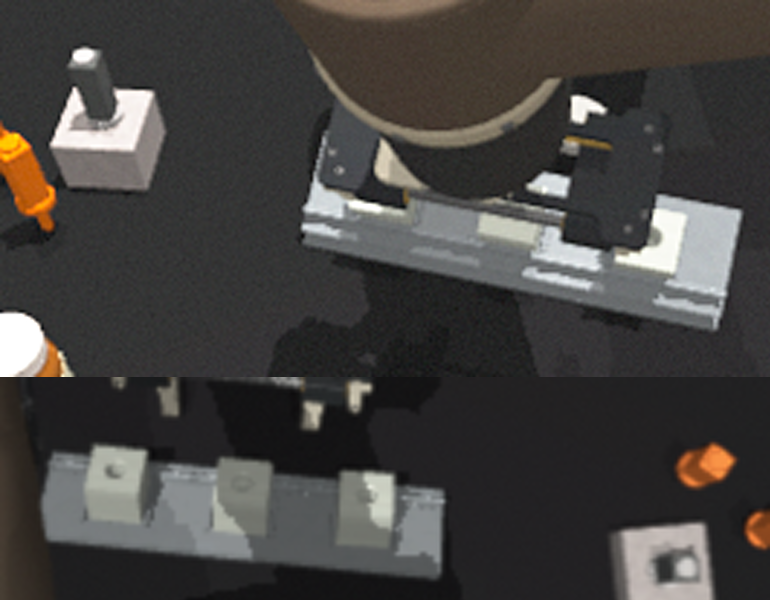

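Both views: the gauge is upright and seated in its stand at (100,110). The fingers straddle the middle insert evenly (168 and 313 around 243). Now down to grip it.

```bash
python3 -m creep '{"slide":[[0.31,0,0],[0.31,0,0],[0.31,0,0],[0.32,0,0]],"dr":[[0,0,0],[0,0,0],[0,0,0],[0,0,0]],"fingers":[0,0,0,0]}' >/dev/null; python3 chk2.py
python3 -m creep '{"slide":[[0.09,0,0],[0.08,0,0],[0.08,0,0],[0,0,0],[0,0,0],[0,0,0],[0,0,0],[0,0,0],[0,0,0],[0,0,0]],"dr":[[0,0,0],[0,0,0],[0,0,0],[0,0,0],[0,0,0],[0,0,0],[0,0,0],[0,0,0],[0,0,0],[0,0,0]],"fingers":[0,0,0,0,255,255,255,255,255,255]}' >/dev/null; python3 chk2.py
```

```text
[0.5382 0.0222 0.069 ] tipz 0.0064 F [0.7 0.2 0.7] M [-0.1  -1.79 -0.01] w 0.088 26.275
[0.5284 0.0236 0.0511] tipz -0.0115 F [0.5 0.7 0.6] M [-0.31 -1.95  0.14] w 0.0439 27.525
```

```bash
python3 -m creep '{"slide":[[0,0,0],[0,0,0],[-0.1,0,0],[-0.3,0,0],[-0.4,0,0],[-0.4,0,0],[-0.2,0,0]],"dr":[[0,0,0],[0,0,0],[0,0,0],[0,0,0],[0,0,0],[0,0,0],[0,0,0]],"fingers":[255,255,255,255,255,255,255]}' >/dev/null; python3 chk2.py
python3 - <<'E'
from h import *
p,q,s=cur();Q=tool(YAW)
plan([([.55,.12,.2],R.from_rotvec(.4*(Q*q.inv()).as_rotvec())*q,3),([.463,.324,.13],Q,7)])
E
```

```text
[0.5855 0.0199 0.1496] tipz 0.087 F [-0.6 -0.1 -2.3] M [-0.14 -2.29  0.03] w 0.0439 28.4
10 "slide": [[-0.09, 0.41, -0.26], [-0.11, 0.4, -0.25], [-0.13, 0.41, -0.24], [0.17, 0.35, -0.13], [0.17, 0.35, -0.14], [0.16, 0.35, -0.15], [0.16, 0.35, -0.16], [0.15, 0.35, -0.16], [0.14, 0.36, -0.17], [0.13, 0.35, -0.17]] 
"dr": [[-0.0, -0.46, -0.0], [-0.0, -0.47, -0.0], [-0.0, -0.46, -0.0], [-0.0, -0.3, -0.0], [-0.0, -0.3, -0.0], [-0.0, -0.3, -0.0], [-0.0, -0.3, -0.0], [-0.0, -0.3, -0.0], [-0.0, -0.29, -0.0], [-0.0, -0.3, -0.0]] 
end [0.4633 0.3236 0.1297]
```

```bash
python3 -m creep '{"slide":[[-0.09,0.41,-0.26],[-0.11,0.4,-0.25],[-0.13,0.41,-0.24],[0.17,0.35,-0.13],[0.17,0.35,-0.14],[0.16,0.35,-0.15],[0.16,0.35,-0.16],[0.15,0.35,-0.16],[0.14,0.36,-0.17],[0.13,0.35,-0.17],[0,0,0],[0,0,0]],"dr":[[0,-0.46,0],[0,-0.47,0],[0,-0.46,0],[0,-0.3,0],[0,-0.3,0],[0,-0.3,0],[0,-0.3,0],[0,-0.3,0],[0,-0.29,0],[0,-0.3,0],[0,0,0],[0,0,0]],"fingers":[255,255,255,255,255,255,255,255,255,255,255,255]}' >/dev/null; python3 chk2.py
python3 - <<'E'
from h import *
for n in("scene","top"): cv2.imwrite(f"pics/{n}4.png",cv2.cvtColor(imaging.camera(n),cv2.COLOR_RGB2BGR))
a=crop("pics/scene4.png",400,130,130,110,3);b=crop("pics/top4.png",145,175,130,110,3)
cv2.imwrite("pics/tray.png",np.hstack([a,b]))
p,q,s=cur();print((q.inv()*tool(YAW)).as_rotvec())
E
```

```text
[0.4615 0.3233 0.1282] tipz 0.0656 F [ 0.2  0.  -2.6] M [ 0.03 -0.26 -0.05] w 0.0437 29.9
[-0.00122671 -0.00201994  0.0002896 ]
```

View pics/tray.png

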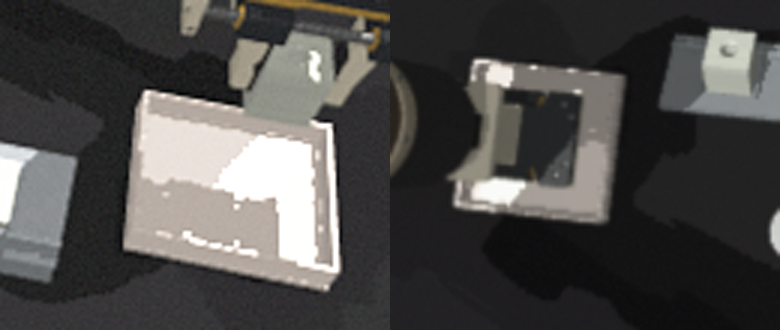

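The insert is held upright over the tray centre. Lowering it in.

```bash
python3 -m creep '{"slide":[[0.3,0,0],[0.35,0,0],[0.3,0,0],[0.2,0,0],[0.1,0,0],[0.04,0,0],[0,0,0]],"dr":[[0,0,0],[0,0,0],[0,0,0],[0,0,0],[0,0,0],[0,0,0],[0,0,0]],"fingers":[255,255,255,255,255,255,255]}' >/dev/null; python3 chk2.py
for i in 1 2 3; do python3 -m creep '{"slide":[[0.02,0,0],[0,0,0]],"dr":[[0,0,0],[0,0,0]],"fingers":[255,255]}' >/dev/null; python3 chk2.py; done
```

```text
[0.4621 0.3238 0.0257] tipz -0.0369 F [ 0.  -0.  -2.3] M [ 0.01 -0.08 -0.07] w 0.044 30.875
[0.4619 0.3237 0.024 ] tipz -0.0386 F [-0.1  0.9 -1.8] M [ 0.05 -0.15  0.01] w 0.0439 31.125
[0.4618 0.3235 0.022 ] tipz -0.0406 F [ 0.2 -0.8 -3.3] M [ 0.01 -0.21 -0.01] w 0.0442 31.375
[0.4618 0.3235 0.0203] tipz -0.0423 F [ 0.6 -0.7 -1.7] M [ 0.08 -0.15 -0.01] w 0.0438 31.625
```

```bash
for i in 1 2 3; do python3 -m creep '{"slide":[[0.01,0,0],[0,0,0]],"dr":[[0,0,0],[0,0,0]],"fingers":[255,255]}' >/dev/null; python3 chk2.py; done
```

```text
[0.4618 0.3235 0.0196] tipz -0.043 F [ 0.  -0.6 -2.6] M [ 0.03 -0.21  0.01] w 0.044 31.875
[0.4618 0.3235 0.0188] tipz -0.0438 F [-0.7 -0.8 -2.2] M [-0.02 -0.21  0.03] w 0.0437 32.125
[0.4618 0.3235 0.018 ] tipz -0.0446 F [ 0.5  0.4 -2. ] M [ 0.11 -0.16  0.02] w 0.0435 32.375
```

```bash
for i in 1 2 3; do python3 -m creep '{"slide":[[0.01,0,0],[0,0,0]],"dr":[[0,0,0],[0,0,0]],"fingers":[255,255]}' >/dev/null; python3 chk2.py; done
```

```text
[0.4618 0.3235 0.018 ] tipz -0.0446 F [-3.4 -1.7  6.3] M [-0.49  0.85 -0.  ] w 0.0438 32.625
[0.4619 0.3235 0.018 ] tipz -0.0446 F [-5.2 -2.  14.5] M [-0.83  1.84 -0.09] w 0.0441 32.875
[0.4619 0.3236 0.018 ] tipz -0.0446 F [-8.4 -4.2 21.2] M [-1.39  2.9  -0.08] w 0.0435 33.125
```

On the floor at the expected height. Relieve the force, part-open the fingers and lift.

```bash
python3 -m creep '{"slide":[[-0.015,0,0],[0,0,0],[0,0,0],[0,0,0],[0,0,0],[0,0,0]],"dr":[[0,0,0],[0,0,0],[0,0,0],[0,0,0],[0,0,0],[0,0,0]],"fingers":[255,255,90,90,90,90]}' >/dev/null; python3 chk2.py
python3 -m creep '{"slide":[[-0.1,0,0],[-0.3,0,0],[-0.5,0,0],[-0.5,0,0],[-0.5,0,0],[-0.3,0.2,-0.4],[0,0.3,-0.5],[0,0.3,-0.5],[0,0,0]],"dr":[[0,0,0],[0,0,0],[0,0,0],[0,0,0],[0,0,0],[0,0,0],[0,0,0],[0,0,0],[0,0,0]],"fingers":[90,90,90,90,90,90,90,90,90]}' >/dev/null; python3 chk2.py
python3 - <<'E'
from h import *
for n in("scene","top"): cv2.imwrite(f"pics/{n}5.png",cv2.cvtColor(imaging.camera(n),cv2.COLOR_RGB2BGR))
cv2.imwrite("pics/end.png",np.vstack([crop("pics/scene5.png",140,100,400,150,2),crop("pics/top5.png",140,110,330,130,2.2)[:,:726]] if 0 else [crop("pics/scene5.png",140,100,400,150,2)[:,:760],crop("pics/top5.png",130,100,380,150,2)[:,:760]]))
E
```

```text
[0.4618 0.3235 0.0167] tipz -0.0459 F [-0.3  0.  -1.2] M [ 0.05 -0.14 -0.01] w 0.0565 33.875
[0.353  0.3967 0.194 ] tipz 0.1314 F [0.6 0.2 0.6] M [ 0.02 -0.25 -0.09] w 0.0566 35.0
```

View pics/end.png

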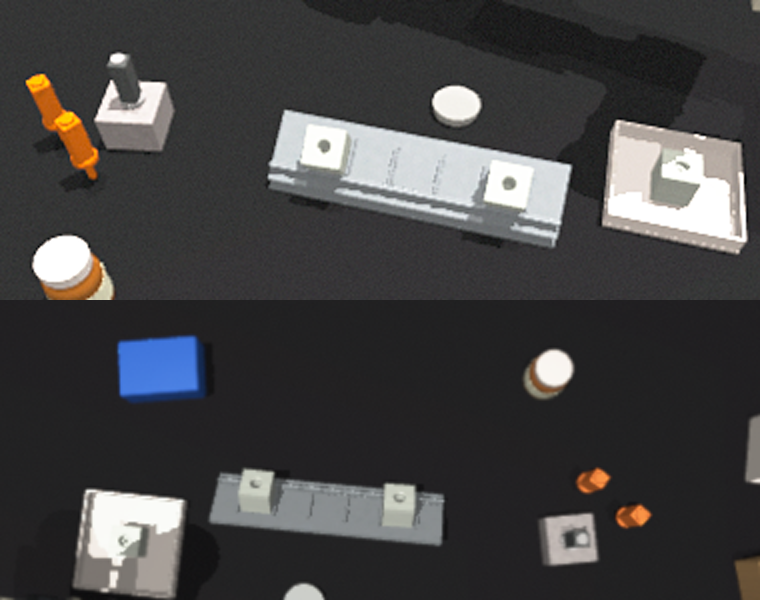

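The final picture shows the insert flat in the tray with its well up, and the gauge seated. The good wells are at scene (394.5,192) and (302,173), against (394.4,191.8) and (301.4,173) at the start. The bystanders have not moved.

```bash
python3 -c "
from workcell import manip;print(manip.finish_job())"
```

```text
the job is handed in; nothing more can be done
None
```

The tight insert was the middle one. It now stands flat in the tray with its well up, and the job was handed in at about 35 s on the robot's clock. No verdict is reported.

- **Trials:** I tried the gauge left, middle, right. It went in about 34 mm to the collar in the left and right wells. In the middle one it stopped at 8.7 mm under about 14 N.
- **Gauge:** It is back in its stand. It seated at the same height it was taken from, with the pin's end at 16 mm.
- **Tight insert:** I lowered it until it touched the tray floor, with about 22 N on the wrist, then released it with the fingers only part-open.
- **Final pictures:** The gauge is upright, and the two good inserts are within about 1 pixel (roughly 2 mm) of their starting positions. The jar, tip box and dish look unmoved by eye, and the gripper is clear of everything.

**Disagreements:** The camera heights of the wells and the stand read 1–2 mm high, and the gauge top read 4 mm high. The well positions were about 2 mm off along the slope. I corrected both while inserting, and side forces stayed under 5 N.

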